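Fit the grating disc to the cheese grater

ROBOT

A 7-joint arm with a two-finger parallel gripper is mounted at the origin on the work surface. World frame = base frame: x ahead of the robot, y to its left, z up, the work surface at z = 0. Lengths are in m, angles in rad, forces in N, time in s.
With the tool pointing down it reaches from about 0.425 to 1.025 m from the base axis. Payload 9.4 kg.
Tool frame: the origin (TCP) lies between the finger pads; the fingertips stand 8 mm ahead of it and the grasp point (between the pads) lies 11 mm behind it; z points along the fingers, y is the line along which they close (so a half turn about z gives the same grasp; the last joint's range is limited). The gripper opens to 85 mm and grips with 20 to 120 N. Pads are 22 mm wide; open, the fingers measure 114 mm over their backs; the gripper's body (76 mm by 85 mm) begins 54 mm behind the grasp point. The pads swing forward as they close: fully open they stand 13 mm farther back than shut.
Start: joints at [-1.31, 0.599, -0.003, 1.599, 0.002, 0.943, -0.08], TCP at [0.24, 0.684, 0.239] pointing down, gripper open.
Joint ranges: [-2.57, 2.57], [-0.35, 1.97], [-1.29, 1.29], [0.11, 2.56], [-1.05, 4.19], [0.11, 1.86], [-2.63, 2.63]. Speed limits (rad/s): [2.22, 2.22, 3.01, 3.01, 3.14, 3.14, 3.14].

INTERFACE

Orientations are given as a unit quaternion [x, y, z, w].
In Python, from workcell import * gives the robot as it stands. The module is installed in compiled form; this text tells all that it offers. Calls block until the motion is done:
- reach(position, orientation): joint-space move of the TCP to a pose.
- servo_line(position, rot=None, max_speed=0.15): straight line of the TCP; rot=None keeps the orientation; max_speed is the mean speed in m/s.
- goto_joints(angles): joint-space move.
- ungrasp() and close_gripper(grasp_force=None): open the fingers fully, or close them until they stop; grasp_force is the grip in N (None keeps the last).
- sleep(seconds).
- ik(position, orientation): joint angles nearest the present ones, or None.
- get_state(): the state.
- read_camera(name): name is "scene" or "top" or "wrist"; returns a dict with "pixels" (400x640x3 uint8, red, green, blue), "fx", "fy", "cx", "cy" (pixels), "dist" ([k1, k2, p1, p2, k3] as OpenCV has them; the pictures are not rectified), "R" (3x3) and "t" (3): a world point X has camera coordinates R X + t. Camera axes: x right, y down, z forward; pixel columns grow to the right and rows downward; lengths in m; the calibration is good to about 2 mm. A picture is of the moment at which its call begins. There is no depth.
A pose or a line that the arm cannot do raises PlanningError and nothing moves.
- close_job(): hands the job in; it is judged then, once.
The state is a dict: "clock": time; "q": joint angles; "dq": joint speeds; "joint_torque": joint torques, N m; "ee_pos": TCP position; "ee_rot": TCP orientation; "wrist_force": force on the tool from outside, world axes, zero at the start; "moment": the same for the moment, N m; "finger_gap": finger opening in m; "gripper_force": force on a finger pad.
Only numpy, scipy, OpenCV 4.12 (cv2) and the standard library are available. Lean on these libraries where they do the work, as an engineer would, in place of code of your own. Each camera call takes 0.05 s, during which the arm holds its last target. There are 200 camera calls.

TASK

Get the cheese grater ready for the pizza stall: take the grating disc (the one covered in small raised teeth, not the slicing disc with two blades), lower it hub down over the spindle in the machine's bowl and turn it gently until its three holes line up with the three drive studs. Let it slide fully home so that it sits flat on the drive, without forcing it down, then let go. Leave everything else where it stands.

Things in the scene. Friction and masses are not known exactly. Their poses are not given: they have to be found in the camera images.
- grater: The grating disc to be fitted, lying hub down on the table: steel disc 190 mm across, covered in rings of small raised teeth and punched holes, on a round black plastic hub; 0.38 to 0.57 kg. Origin: centre of the hub's flat underside; z up along its axis. Top of the steel at z = 12 mm, teeth to 15 mm. Any of the three ways round on the studs is right.
- boss_top (a point): Centre of the top of the grating disc's square black boss, to hold it by: 34 x 34 mm, sides along the disc's x and y axes, 34 mm high, standing on the middle of the disc (46 mm above the hub's underside). Any two opposite sides can be gripped. A bore of 15 mm for the spindle runs right through boss and hub on the axis.
- hole (a point): Centre, at the hub's underside, of one of the grating disc's three stud holes, the one on the disc's +y axis. The holes are 12.5 mm wide, go right through, and lie 32 mm from the disc's axis, 120 degrees apart.
- slicer: The slicing disc, not wanted: same size, hub and boss, but a smooth plate with two long straight blades. Lies hub down on the table. Origin as for the grating disc.
- machine: The bench cheese grater, fixed on the table, lid off: aluminium base 250 x 236 mm, on it a round open bowl (inner radius 102 mm, rim 182 mm above the table), a motor column behind the bowl (its +x side, to 186 mm above the table and 190 mm from the bowl's axis), a discharge chute in front (-x side). Origin: on the table, below the bowl's axis; z up.
- seat (a point): On the spindle's vertical axis, at the flat top of the round drive plate (radius 42 mm) in the bowl, 155 mm above the table: the disc's origin comes here when it is home. Axes as the machine's. On the plate stand the spindle and three studs. The drive is held by its gearbox: it turns only against about 0.6 N m and may be left at any angle.
- spindle_tip (a point): Tip of the steel spindle, on its axis, 30 mm above the drive plate. The spindle is 13 mm thick for its lower 20 mm, then a cone up to a tip 5 mm wide. It does not turn the disc, it only centres it.
- stud_level (a point): On the spindle's axis at the height of the stud tips, 10 mm above the drive plate. Three steel studs, 10 mm thick, tips bevelled, 32 mm from the axis, 120 degrees apart. Their angle is not measured and varies: see it from above, or turn the disc up to 60 degrees either way while it rests on the tips. Within about 2 degrees of agreement it drops over them by its own weight, if held loosely.
- oil: Yellow squeeze bottle with red cap, 60 mm across, 190 mm high, standing. Origin: centre of its underside. A bystander.
- tub: White bowl 110 mm across, 60 mm high. Origin: centre of its underside. A bystander.
- shaker: Small glass jar, 48 mm across, 85 mm high. Origin: centre of its underside. A bystander.

How it is judged:
At the end, for the whole second after the job is handed in: The grating disc sits boss up on the drive, all three studs in its holes: the underside of its hub within 2.5 mm of the drive plate's face, on the spindle's axis within 3 mm, level within 2 degrees, at rest and let go (z of grater in the frame of seat between -0.003 and 0.0025 m and horizontal distance between grater and seat below 0.003 m and angle between grater's own z axis and vertical below 0.035 rad and linear speed of grater below 0.01 m/s and contact force between the fingers and grater below 0.5 N); the robot touches nothing.
It fails at once if the disc is forced or dropped onto the machine (more than 50 N between them) (contact force between grater and machine above 50 N).
It fails at once if the slicing disc is moved more than 30 mm (distance of slicer from where it was at the start of the episode above 0.03 m).
It fails at once if a bystander on the table is moved more than 30 mm (distance of any of oil, tub, shaker from where it was at the start of the episode above 0.03 m).
It also fails if it takes over 64 s, if anything falls off the work surface, if the arm or the gripper's body presses on something with over 40 N, if the wrist force passes 120 N, or if a joint passes its speed limit or range.

## Working session

There is one attempt and no reset: what is moved stays moved. The work goes in short steps, each a Python script; the robot and the scene stay as the last script left them, time stands still between calls to the robot, and variables do not carry over. Pictures are saved under pics/ and viewed, at most 10 in all, crops included, and the job is handed in when it is done.

```bash
mkdir -p pics; python3 - <<'E'
from workcell import *
import cv2,numpy as np
for n in("top","scene"):
    c=read_camera(n); cv2.imwrite(f"pics/{n}0.png",c["pixels"][:,:,::-1])
    print(n,c["fx"],c["cx"],c["cy"],c["dist"],np.round(c["R"],3).tolist(),np.round(c["t"],3), np.round(-np.array(c["R"]).T@c["t"],3))
s=get_state();print(s["clock"],s["ee_rot"],s["finger_gap"])
E
```

```text
top 401.04998928051333 317.1396261241023 197.70601345934932 [-0.02003972  0.          0.          0.          0.        ] [[0.021, -1.0, 0.001], [-0.983, -0.021, -0.182], [0.182, 0.003, -0.983]] [0.064 0.531 1.043] [0.331 0.072 1.122]
scene 515.2951401773196 312.50065523421875 199.9185912883121 [-0.16098814  0.          0.          0.          0.        ] [[0.399, 0.917, 0.009], [0.545, -0.229, -0.806], [-0.737, 0.327, -0.591]] [-0.269 -0.143  1.596] [ 1.362 -0.308  0.831]
0.1 [ 1.68066378e-01  9.85775442e-01 -6.82969242e-04 -6.48651378e-05] 0.08517971683997838
```

View pics/top0.png

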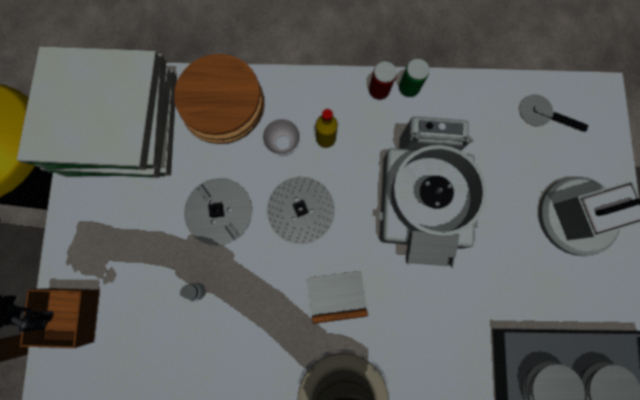

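View pics/scene0.png

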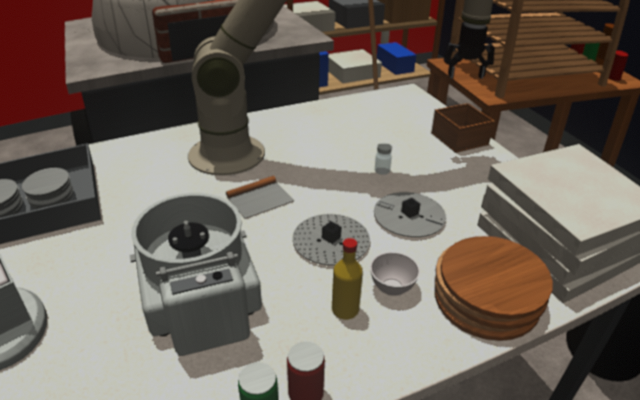

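Top view: the grating disc is at about (301,210), slicer (218,210), bowl drive plate (437,191), with the oil bottle behind the disc. Next: go above the disc and look with the wrist camera.

```bash
cat > h.py <<'E'
from workcell import *
import cv2,numpy as np
from scipy.spatial.transform import Rotation as Ro
def K(c): return np.array([[c["fx"],0,c["cx"]],[0,c["fy"],c["cy"]],[0,0,1]])
def px2w(c,uv,z):
    uv=np.array(uv,float).reshape(-1,1,2)
    n=cv2.undistortPoints(uv,K(c),np.array(c["dist"]))[:,0]
    R=np.array(c["R"]);o=-R.T@np.array(c["t"])
    d=np.c_[n,np.ones(len(n))]@R
    return o+d*((z-o[2])/d[:,2])[:,None]
def w2px(c,X): 
    return cv2.projectPoints(np.array(X,float).reshape(-1,1,3),cv2.Rodrigues(np.array(c["R"]))[0],np.array(c["t"],float),K(c),np.array(c["dist"]))[0][:,0]
def down(yaw): # tool z down, tool y at angle yaw+90 (mod 180)
    return (Ro.from_euler('z',yaw)*Ro.from_euler('x',np.pi)).as_quat()
def yaw_now():
    m=Ro.from_quat(get_state()["ee_rot"]).as_matrix(); return np.arctan2(m[1,0],m[0,0])
def save(c,n,s=1): cv2.imwrite("pics/"+n,cv2.resize(c["pixels"],None,fx=s,fy=s)[:,:,::-1])
E
python3 - <<'E'
from h import *
c=read_camera("top")
g=px2w(c,(301,210),0.012)[0]; s=px2w(c,(437,191),0.155)[0]; b=px2w(c,(301,208),0.046)[0]
print(g,b,s,px2w(c,[(326,128),(281,137),(193,291)],0.0),yaw_now())
y=yaw_now()
for yy in (0,np.pi/2,-np.pi/2,np.pi,y):
    for n,p in(("g",g),("s",s)):
        q=ik([p[0],p[1],0.33],down(yy)); print(n,yy,None if q is None else np.round(q,2))
w=read_camera("wrist"); st=get_state(); m=Ro.from_quat(st["ee_rot"]).as_matrix()
o=-np.array(w["R"]).T@w["t"]; print("cam in tool",m.T@(o-st["ee_pos"]), m.T@np.array(w["R"]).T, w["fx"])
E
```

```text
[0.50046338 0.11956168 0.012     ] [0.50075338 0.11825949 0.046     ] [ 0.5329937  -0.22050249  0.155     ] [[0.74782852 0.05345366 0.        ]
 [0.71729572 0.1848254  0.        ]
 [0.27191133 0.40925867 0.        ]] 2.8038429445759143
g 0 [-1.01  0.32  0.89  2.   -0.31  0.96 -1.54]
s 0 [-0.44  0.54  1.15  1.88 -0.55  1.09 -0.64]
g 1.5707963267948966 [-0.71  0.26  0.46  1.98 -0.14  0.93 -0.17]
s 1.5707963267948966 [-0.32  0.43  0.89  1.87 -0.39  1.02  0.74]
g -1.5707963267948966 [ 0.45  0.42 -1.09  1.92  0.43  1.06  2.32]
s -1.5707963267948966 [-0.43  0.52  1.12  1.88 -0.54  1.08 -2.23]
g 3.141592653589793 [-0.43  0.24  0.1   1.97 -0.03  0.93  1.26]
s 3.141592653589793 [-0.07  0.35  0.5   1.86 -0.2   0.98  2.09]
g 2.8038429445759143 [-0.49  0.24  0.18  1.97 -0.05  0.93  0.95]
s 2.8038429445759143 [-0.11  0.36  0.56  1.86 -0.23  0.98  1.78]
cam in tool [ 7.59568289e-02  4.91527590e-06 -1.35641564e-01] [[-2.52893716e-04 -9.54396179e-01 -2.98542911e-01]
 [ 9.99999757e-01 -4.73343479e-05 -6.95772455e-04]
 [ 6.49911238e-04 -2.98543015e-01  9.54395959e-01]] 337.50471504452673
```

```bash
python3 - <<'E'
from h import *
import pickle
D=down(np.pi/2)
reach([.533,-.2205,.36],D); sleep(.2); c1=read_camera("wrist"); save(c1,"seat1.png"); print(get_state()["clock"])
reach([.5007,.119,.26],D); sleep(.2); c2=read_camera("wrist"); save(c2,"gr1.png"); print(get_state()["clock"],get_state()["q"])
pickle.dump((c1,c2),open("c.pkl","wb"))
E
```

```text
3.7917
5.375 [-0.95657839  0.42898649  0.87061866  2.08628466 -0.44990062  0.82048508
  0.18332842]
```

View pics/seat1.png

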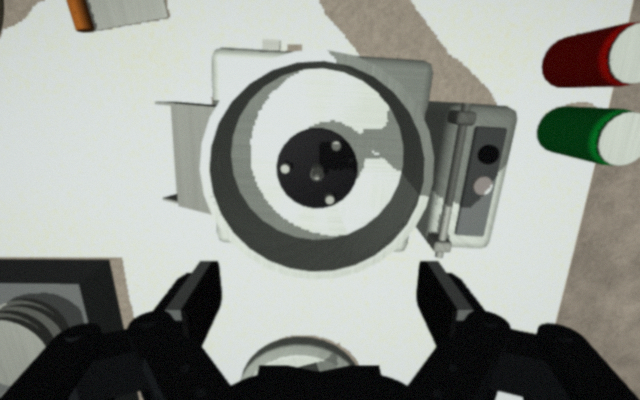

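View pics/gr1.png

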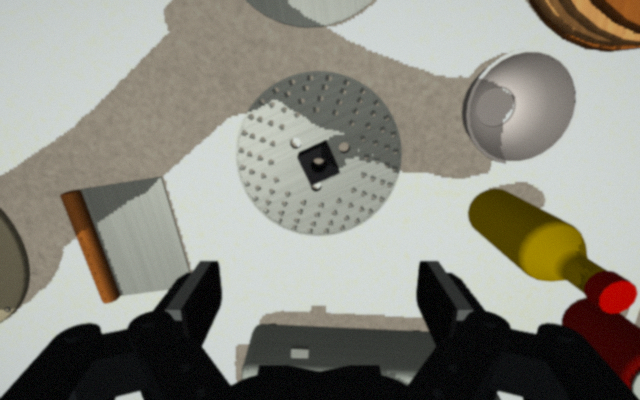

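Seat view: studs at about (285,169), (336,146), (329,200) around the plate. Disc view: holes at about (296,143), (344,147), (317,186), boss around (319,161). Zoom both.

```bash
python3 - <<'E'
from h import *
import pickle
c1,c2=pickle.load(open("c.pkl","rb"))
a=cv2.resize(c1["pixels"][123:213,270:360],(400,400),interpolation=3)
b=cv2.resize(c2["pixels"][117:207,272:362],(400,400),interpolation=3)
cv2.imwrite("pics/zoom.png",np.hstack([a,b])[:,:,::-1])
st=px2w(c1,[(285,169),(336,146),(329,200)],.165); print(st, st.mean(0))
h=px2w(c2,[(296,143),(344,147),(317,186)],.012); print(h,h.mean(0))
E
```

```text
[[ 0.49974277 -0.21491604  0.165     ]
 [ 0.55030176 -0.19197904  0.165     ]
 [ 0.54397166 -0.24732159  0.165     ]] [ 0.53133873 -0.21807223  0.165     ]
[[0.47592942 0.14188428 0.012     ]
 [0.53041185 0.13723677 0.012     ]
 [0.49954294 0.09142832 0.012     ]] [0.5019614  0.12351646 0.012     ]
```

View pics/zoom.png

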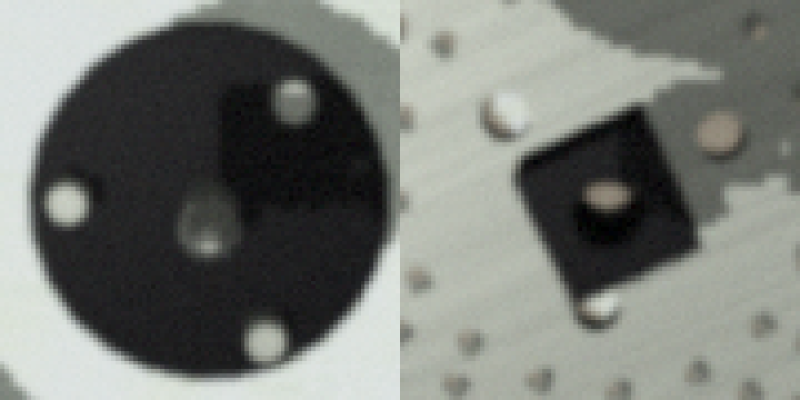

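```bash
cat > m.py <<'E'
from h import *
import pickle
from scipy.optimize import least_squares
c1,c2=pickle.load(open("c.pkl","rb"))
def fit(c,uv,z,x0):
    f=lambda p:(w2px(c,[[p[0]+.032*np.cos(p[2]+k*2*np.pi/3),p[1]+.032*np.sin(p[2]+k*2*np.pi/3),z] for k in range(3)])-uv).ravel()
    r=least_squares(f,x0,x_scale=[.01,.01,.1]); print(np.round(r.x,4),np.degrees(r.x[2]),"res",np.round(r.fun,2)); return r.x
s=90/400
A=np.array([(67,204),(267,342),(295,103)])*s+[269.6,122.6]
B=np.array([(105,113),(199,303),(320,132)])*s+[271.6,116.6]
S=fit(c1,A,.165,[.532,-.219,np.pi])
G=fit(c2,B,.012,[.501,.12,2.5])
print("plate centre",px2w(c1,np.array([208,199])*s+[269.6,122.6],.155))
for a in (G[2]-np.pi/2,):  # disc x axis
    for d in range(3):
        ax=a+d*2*np.pi/3; print("disc x axis mod90",np.degrees(ax)%90)
        R=Ro.from_euler('z',ax).as_matrix()
        P=[np.array([G[0],G[1],0])+R@[sx*.017,sy*.017,.046] for sx,sy in((1,1),(1,-1),(-1,-1),(-1,1))]
        print(np.round((w2px(c2,P)-[271.6,116.6])/s).tolist())
E
python3 m.py
```

```text
[ 0.5315 -0.2177  3.0399] 174.17515162261094 res [ 0.19  0.01 -0.1   0.02 -0.09 -0.04]
[0.5013 0.1246 2.5341] 145.19059925345024 res [-0.07  0.07 -0.19  0.14  0.25 -0.2 ]
plate centre [[ 0.53101973 -0.21535517  0.155     ]]
disc x axis mod90 55.19059925345024
[[189.0, 109.0], [308.0, 192.0], [226.0, 307.0], [108.0, 228.0]]
disc x axis mod90 85.19059925345022
[[131.0, 274.0], [141.0, 132.0], [286.0, 144.0], [273.0, 285.0]]
disc x axis mod90 25.190599253450216
[[303.0, 243.0], [174.0, 303.0], [112.0, 176.0], [243.0, 114.0]]
```

The third hypothesis matches the boss corners, so disc x is at 25.2° and the required turn is about +29°. Grasp.

```bash
python3 - <<'E'
from h import *
y=np.radians(115.19); D=down(y); S=(.5315,-.2177)
f=lambda:np.round(get_state()["wrist_force"],2)
reach([.5013,.1246,.12],D); print(yaw_now())
servo_line([.5013,.1246,.026],max_speed=.06); sleep(.2); print(f())
close_gripper(50); s=get_state(); print(s["finger_gap"],s["gripper_force"],f(),s["ee_pos"])
servo_line([.5013,.1246,.10],max_speed=.08); print("lift",f(),get_state()["finger_gap"])
servo_line([.5013,.1246,.30],max_speed=.15)
y2=np.radians(144.18)
reach([*S,.30],down(y2)); sleep(.3); s=get_state(); print(s["clock"],f(),s["moment"],s["finger_gap"],s["ee_pos"],np.degrees(yaw_now()),s["q"])
c=read_camera("wrist"); save(c,"held.png")
c=read_camera("scene"); save(c,"held_s.png")
E
```

```text
2.0068168668341193
[-0.45 -0.45 -0.12]
0.033452914096127724 50.437826961278915 [-0.13  0.24  4.09] [0.50132899 0.12460342 0.02612455]
lift [-0.09  0.01 -4.42] 0.03347656972805538
12.5833 [-0.34  0.97 -3.75] [-0.01774079  0.00983944  0.03577873] 0.033150097703102246 [ 0.53180872 -0.21679921  0.29998165] 144.26035529296485 [-0.18250341  0.40921134  0.66972883  1.90964424 -0.31372774  0.92846112
  1.58476117]
```

View pics/held.png

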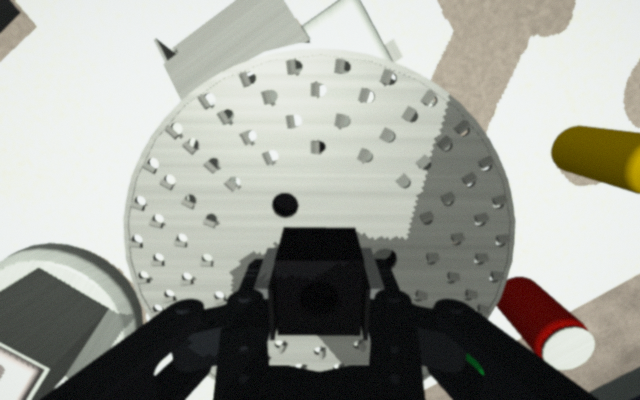

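Disc held square and level; bore visible at about (318,297). Guarded descent next.

```bash
cat > desc.py <<'E'
from h import *
def F(): 
    s=get_state(); return np.array(s["wrist_force"]),s
E
python3 - <<'E'
from desc import *
c=read_camera("wrist"); f0,s=F(); e=np.array(s["ee_pos"])
print("bore off",px2w(c,[(318,297)],e[2]+.020)[0]-e, "edge", px2w(c,[(318,51)],e[2]-.014)[0]-e)
X=np.array([.5315,-.2177])
servo_line([*X,.217],max_speed=.08); sleep(.2); f0,s=F(); print(s["clock"],f0,s["ee_pos"])
z=.217
while z>.193:
    z-=.002; servo_line([*X,z],max_speed=.03); f,s=F(); d=f-f0
    print(round(z,4),np.round(d,1),np.round(np.array(s["ee_pos"]),4),round(s["clock"],1))
    if np.linalg.norm(d)>6: break
E
```

```text
bore off [ 0.00024175 -0.00021297  0.02      ] edge [-0.07565152  0.05447203 -0.014     ]
14.125 [ 1.24401843  0.18713289 -4.82431098] [ 0.53167159 -0.21771988  0.21739451]
0.215 [-1.8 -1.4  0.6] [ 0.5315 -0.2176  0.2149] 14.4
0.213 [-1.8 -0.3  0.3] [ 0.5314 -0.2177  0.2128] 14.6
0.211 [-0.5  0.   0.3] [ 0.5314 -0.2177  0.2108] 14.9
0.209 [-0.1  0.2 -0.3] [ 0.5314 -0.2177  0.2089] 15.1
0.207 [-0.6  0.1 -0.3] [ 0.5314 -0.2176  0.2069] 15.4
0.205 [-2.5  0.1 -0.7] [ 0.5314 -0.2176  0.2049] 15.6
0.203 [-1.6 -0.8 -0.4] [ 0.5314 -0.2177  0.2028] 15.9
0.201 [-0.8  0.3  0.5] [ 0.5314 -0.2176  0.2009] 16.1
0.199 [-1.  -0.2  0.7] [ 0.5314 -0.2177  0.1989] 16.4
0.197 [-0.9 -0.2 -0.6] [ 0.5315 -0.2177  0.1969] 16.6
0.195 [-1.6  0.  -0.2] [ 0.5315 -0.2177  0.1948] 16.9
0.193 [-0.3 -0.8 -0.2] [ 0.5315 -0.2177  0.1929] 17.1
```

```bash
python3 - <<'E'
from desc import *
X=np.array([.5315,-.2177]); sleep(.2); f0,s=F(); print(f0)
z=.193
while z>.1805:
    z-=.001; servo_line([*X,z],max_speed=.015); sleep(.05); f,s=F(); d=f-f0
    print(round(z,4),np.round(d,1),np.round(np.array(s["ee_pos"]),4),np.round(s["moment"][2],2),round(s["clock"],1))
    if np.linalg.norm(d)>6: break
E
```

```text
[ 0.35444702 -0.39624775 -4.63517928]
0.192 [-1.2  0.   0.4] [ 0.5315 -0.2177  0.192 ] 0.01 17.6
0.191 [-0.1  0.2  0.2] [ 0.5315 -0.2177  0.191 ] 0.02 17.9
0.19 [-0.6  1.3  0.1] [ 0.5315 -0.2177  0.19  ] -0.02 18.2
0.189 [ 0.7 -0.9 -0.5] [ 0.5315 -0.2177  0.189 ] 0.04 18.5
0.188 [-0.2  1.  -0.4] [ 0.5315 -0.2177  0.188 ] 0.0 18.8
0.187 [ 0.3  0.9 -1.1] [ 0.5315 -0.2177  0.187 ] 0.01 19.1
0.186 [ 0.6  1.4 -0.4] [ 0.5315 -0.2177  0.186 ] 0.05 19.4
0.185 [-0.2 -0.2  0.1] [ 0.5315 -0.2177  0.185 ] -0.08 19.7
0.184 [-0.4  0.5  0.1] [ 0.5315 -0.2177  0.184 ] 0.03 20.0
0.183 [-0.7  0.1 -0.1] [ 0.5315 -0.2177  0.183 ] -0.0 20.3
0.182 [-1.   0.2  0.1] [ 0.5315 -0.2177  0.182 ] 0.01 20.6
0.181 [-1.1  1.   5.3] [ 0.5316 -0.2177  0.1812] -0.04 20.9
0.18 [-3.6  4.1 17.8] [ 0.5316 -0.2177  0.1811] -0.05 21.2
```

Contact came exactly at the predicted home height (0.181). I'll ease off the load, release, retreat and look.

```bash
python3 - <<'E'
from desc import *
X=[.5315,-.2177]
servo_line([*X,.1812],max_speed=.015); print(F()[0])
ungrasp(); s=get_state(); print(s["finger_gap"],s["wrist_force"])
servo_line([*X,.30],max_speed=.08)
servo_line([.5315,-.2177,.38]); sleep(.3)
c=read_camera("wrist"); save(c,"end.png")
b=px2w(c,[(320,200)],.17); print(get_state()["clock"],get_state()["wrist_force"])
for z in(.157+.01,):
    P=[[.5315+.095*np.cos(a),-.2177+.095*np.sin(a),z] for a in np.linspace(0,2*np.pi,60)]
    im=c["pixels"].copy()
    cv2.polylines(im,[np.int32(np.round(w2px(c,P)))],True,(255,0,0),1)
    cv2.imwrite("pics/end_o.png",cv2.resize(im,(800,500))[:,:,::-1])
E
```

```text
[0.40672189 1.23903053 0.61422336]
0.08549344607407999 [ 1.09987694 -1.04247284 -0.69421175]
24.7 [ 0.26621558  0.80159942 -0.11099591]
```

View pics/end_o.png

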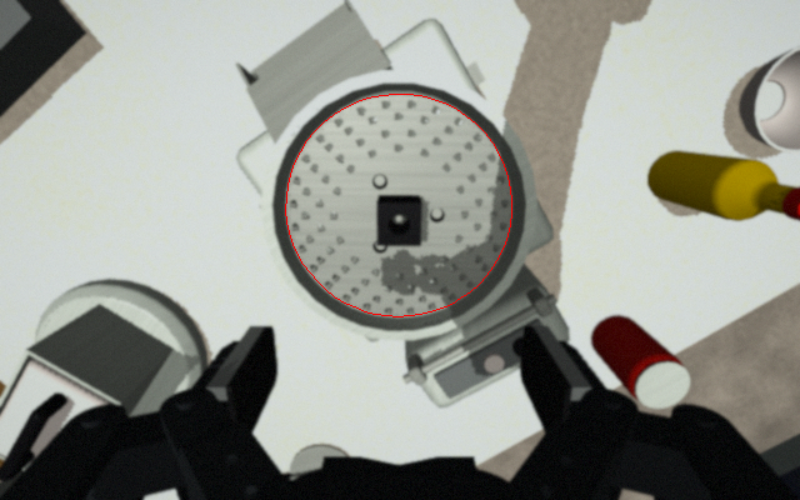

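The disc lies flat and fills the predicted outline. The spindle tip shows in the bore at (399,219) and studs are visible in the holes at (380,181), (437,215) and (380,246). The gripper is clear.

```bash
python3 -c "
from workcell import *
print(close_job())"
```

```text
the job is handed in; nothing more can be done
None
```

The grating disc sits home on the drive with all three studs in its holes and was let go; nothing else was touched, and the job was handed in at about 25 s (no verdict was returned).

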